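Clamp the flow cell in the quick-slide bench vise

ROBOT

A 6-joint arm with a two-finger parallel gripper is mounted at the origin on the work surface. World frame = base frame: x ahead of the robot, y to its left, z up, the work surface at z = 0. Lengths are in mm, angles in rad, forces in N, time in s.
With the tool pointing down it reaches from about 275 to 825 mm from the base axis. Payload 4.9 kg.
Tool frame: the origin (TCP) lies at the very end of the fingers, on their centre line; the grasp point (between the pads) lies 19 mm behind it; z points along the fingers, y is the direction in which the jaws open and shut (so a half turn about z gives the same grasp; the last joint's range is limited). The gripper opens to 85 mm and grips with 20 to 120 N. Pads are 22 mm wide; open, the fingers measure 114 mm over their backs; the gripper's body (76 mm by 85 mm) begins 54 mm behind the grasp point. The pads swing forward as they close: fully open they stand 13 mm farther back than shut.
Start: joints at [0.983, 0.326, -0.193, 1.052, 0, 1.437], TCP at [241.109, 494.353, 231.281] pointing down, gripper open.
Joint ranges: [-2.65, 2.65], [-0.97, 1.79], [-1.3, 1.35], [-1.93, 2.1], [-1.47, 1.37], [-3.14, 3.14]. Speed limits (rad/s): [2.57, 2.57, 3.14, 3.14, 3.14, 3.14].

INTERFACE

Orientations are given as [roll, pitch, yaw] about the fixed x, y, z axes, in that order (R = Rz(yaw) Ry(pitch) Rx(roll)).
In Python, from bench import bot, solve_ik, imaging gives the robot as it stands. Calls block until the motion is done:
- bot.move_ptp(position, orientation): joint-space move of the TCP to a pose.
- bot.movel(position, rot=None, max_speed=150, threshold=None): straight line of the TCP; rot=None keeps the orientation; max_speed is the mean speed in mm/s. With threshold (N) it stops when the force on the tool has changed by that much, and returns True; else False.
- bot.move_j(angles): joint-space move.
- bot.grip(opening, effort=None): opening from 0.0 (shut) to 1.0 (fully open); effort is the grip in N (None keeps the last); returns when the fingers have stopped.
- bot.dwell(seconds).
- solve_ik(position, orientation): joint angles nearest the present ones, or None.
- bot.get_state(): the state.
- imaging.capture(name): name is "scene" or "top"; returns the picture (420x560x3 uint8, blue, green, red); there is no depth.
- imaging.camera_model(name): a dict with "K" (3x3 intrinsics, pixels), "position" and "rotation" of the camera in the world. Camera axes: x right, y up, looking along -z (the intrinsics and any distortion apply to the point x, -y, -z); pixel columns grow to the right and rows downward; lengths in mm; the calibration is good to about 2 mm. A picture is of the moment at which its call begins. camera_model takes no time and is no camera call.
A pose or a line that the arm cannot do raises bot.IKError and nothing moves.
- bot.sign_off(): hands the job in, once; it reports no verdict.
The state is a dict: "t": time; "qpos": joint angles; "joint_velocities": joint speeds; "effort": joint torques, N m; "tcp_pos": TCP position; "orientation": TCP orientation; "contact_force": force on the tool from outside, world axes, zero at the start; "wrist_torque": the same for the moment, N m; "opening": opening from 0.0 (shut) to 1.0 (fully open).
Only numpy, scipy, OpenCV 4.12 (cv2) and the standard library are available. Lean on these libraries where they do the work, as an engineer would, in place of code of your own. Each camera call takes 0.05 s, during which the arm holds its last target.

TASK

Clamp the aluminium flow cell that stands loose between the vise's jaws: press the red quick-release lever down, keep it down while you slide the jaw up against the cell, and let the lever spring back; then turn the crank clockwise (seen from the crank's end) until the cell is held firmly, feeling for the rise in resistance and stopping well before it gets hard enough to crush the cell. Leave the cell upright in the vise, and do not disturb the beaker, the bottle or the notebook.

Things in the scene. Friction and masses are not known exactly. Their poses are not given: they have to be found in the camera images.
- vise: Bench vise, fixed to the bench, blue-grey with a dark steel bed 255 x 120 x 15 mm. Origin: on the bench top, on the vise's centre line. Its x axis (horizontal) is the closing direction: the fixed jaw's face (80 wide, top 101 mm above the bench) is at x = +110 mm, the crank end is towards -x; z is up. All moving parts lie on the centre line y = 0. The bed reaches from x = -110 to +145 mm.
- carriage (a joint): Coarse slide of the carriage (it carries moving jaw, lever, screw and crank) along vise +x, in m, 0 to 0.085; grows as the vise closes. A toothed rack on the bed (teeth 6 mm apart) locks it unless the lever is down; with the lever down it slides with about 2.5 N of friction. After the lever is let go the carriage may slip back by up to 6 mm under load until the catch drops into the next tooth.
- lever (a joint): Quick-release lever, rad: 0 = up (locked), 0.28 = stop, pad about 15 mm down. From 0.16 on the carriage is free. Sprung: about 5 N at the pad to start, about 9 N at the stop. It springs back by itself (it may rest at up to 0.15 on a tooth top until the carriage shifts). Its pivot is a horizontal cross axis 56 mm from the pad's centre, on the side towards the jaws.
- lever_pad (a point): Centre of the upper face of the lever's red, black-topped pad, about 117 mm above the bench when up. The pad is a trough 40 mm long (vise x) and 52 mm wide (vise y), with a 5 mm thick lip at each x end, 9 mm high, against which closed fingertips can push to slide the carriage. The pad is 92 mm behind (-x of) the jaw face while the screw is wound back. Nothing beside it is higher than the lever itself, 125 mm.
- liner: Moving jaw (blue-grey, 70 wide, top 100 mm above the bench) with its black rubber liner (66 x 76 mm) that meets the cell. The crank pushes it forward along vise +x, 10 mm a turn, 22 mm at most. The liner is pressed back into the jaw by about 1 mm per 60 N of clamping force. Same axes as the vise; origin at bench level below the liner's face.
- jaw_face (a point): Centre of the moving jaw's liner face, 60 mm above the bench; x points at the cell.
- cell: Flow cell, loose aluminium block 36 (along vise x) x 50 x 78 mm, 0.35 kg, with two brass nipples on top (16 mm). Stands on the vise's bed 15 mm above the bench, 2 to 8 mm off the fixed jaw. Origin: centre of its underside. A clamping force of more than 150 N crushes it; firmly held means more than 30 N, so aim at about 60 N.
- crank (a joint): Angle of the crank, rad, 0 with the knob straight above the screw's axis, up to 13.8. Grows clockwise seen from the crank's end (right-handed about vise +x), closing the jaw 1.59 mm per rad. Turning takes about 4.5 N at the knob when free, 6.7 N at 30 N clamping, 9 N at 60 N, 15 N at 150 N; less shows while held still. It stays where it is left, but above 60 N it may spring back a little.
- crank_knob (a point): Middle of the crank's black, freely spinning round knob, 16 mm in diameter, 40 mm long along vise x, at the outer end of the vise. The knob circles at 22 mm radius about the screw's axis, which lies 78 mm above the bench on the vise's centre line; x moves on with the jaw. The steel crank arm, 8 mm thick, begins 18 mm from the knob's middle on the vise's side; the outer side is free. It can be held from above and led round without turning the gripper.
- beaker: Glass beaker, 70 mm wide, 85 mm high, bystander. Origin: centre of its underside.
- reagent: Amber bottle, 60 mm wide, 130 mm high, bystander. Origin: centre of its underside.
- notebook: Blue spiral notebook lying flat, 100 x 150 x 16 mm, bystander. Origin: centre of its underside.
There are look-alikes about, which are no part of the job. Of the things that look like the cell, the smallest one is meant.

How it is judged:
By the outcome, as a careful person would: the job done as asked, in the order asked, and still so for the second after the job is handed in, with the robot touching nothing.
It also fails if it takes over 64 s, if anything falls off the work surface, if the arm or the gripper's body presses on something with over 40 N, if the wrist force passes 120 N, or if a joint passes its speed limit or range.

## Working session

There is one attempt and no reset: what is moved stays moved. The work goes in short steps, each a Python script; the robot and the scene stay as the last script left them, time stands still between calls to the robot, and variables do not carry over. Pictures are saved under pics/ and viewed, and the job is handed in when it is done.

```bash
ls; mkdir -p pics; python3 - <<'E'
from bench import bot, imaging
import cv2
for n in ["scene","top"]:
    im=imaging.capture(n); cv2.imwrite(f"pics/{n}0.png",im)
    m=imaging.camera_model(n); print(n,m)
print(bot.get_state())
E
```

```text
pics
scene {'K': array([[407.65799356,   0.        , 285.46337874],
       [  0.        , 407.65799356, 209.85279226],
       [  0.        ,   0.        ,   1.        ]]), 'position': array([981.14139169, 746.51451028, 596.70670184]), 'rotation': array([1.007513  , 0.01905006, 2.59194521])}
top {'K': array([[430.62093106,   0.        , 285.68905066],
       [  0.        , 430.62093106, 211.68516155],
       [  0.        ,   0.        ,   1.        ]]), 'position': array([533.45816442,  82.99493862, 877.68007846]), 'rotation': array([ 0.08618859, -0.01034033, -1.58741436])}
{'t': 0.1, 'qpos': array([ 9.82770228e-01,  3.26890103e-01, -1.93490433e-01,  1.05198912e+00,
       -4.96251940e-06,  1.43659491e+00]), 'joint_velocities': array([ 4.74627099e-05, -1.99798065e-03,  3.46911466e-03,  7.41536343e-04,
        1.37168838e-03, -1.54940928e-04]), 'effort': array([ 8.92697844e-04, -4.44238508e+01,  2.63038713e+01,  7.84289528e-03,
       -1.21488852e-04, -1.30502302e-07]), 'tcp_pos': array([240.82326261, 493.89340052, 230.56656998]), 'orientation': array([-3.14003281e+00, -2.05591627e-04,  2.68776781e+00]), 'contact_force': array([0.05745835, 0.8597702 , 0.87019709]), 'wrist_torque': array([-0.02662788, -0.07399462, -0.05802891]), 'opening': 1.002109650528212}
```

View pics/scene0.png

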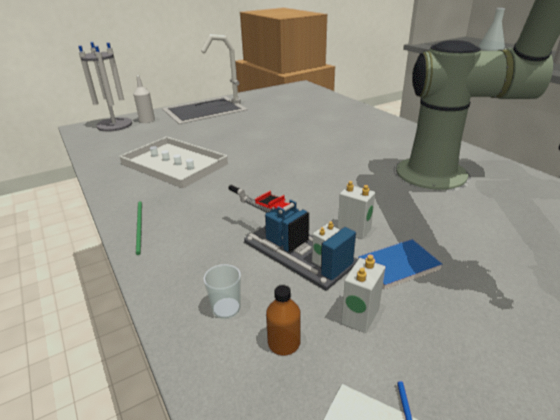

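View pics/top0.png

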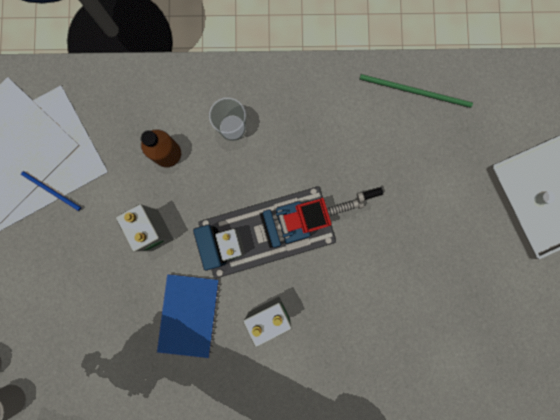

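```bash
cat > h.py <<'E'
import numpy as np, cv2
from scipy.spatial.transform import Rotation as Ro
from bench import bot, imaging, solve_ik
def ray(n,u,v):
    m=imaging.camera_model(n);K=np.array(m["K"])
    d=np.linalg.inv(K)@[u,v,1]; d=np.array([d[0],-d[1],-d[2]])
    return np.array(m["position"]),Ro.from_euler("xyz",m["rotation"]).as_matrix()@d
def onz(n,u,v,z):
    p,d=ray(n,u,v); return p+d*(z-p[2])/d[2]
def proj(n,P):
    m=imaging.camera_model(n)
    c=Ro.from_euler("xyz",m["rotation"]).as_matrix().T@(np.array(P)-m["position"])
    q=np.array(m["K"])@[c[0],-c[1],-c[2]]; return q[:2]/q[2]
def tri(a,b):
    p,d=ray("top",*a);q,e=ray("scene",*b)
    s=np.linalg.lstsq(np.c_[d,-e],q-p,rcond=None)[0]
    A=p+s[0]*d;B=q+s[1]*e
    return (A+B)/2,np.linalg.norm(A-B)
E
python3 - <<'E'
import cv2
t=cv2.imread('pics/top0.png')[170:290,180:400]; s=cv2.imread('pics/scene0.png')[170:300,210:400]
cv2.imwrite('pics/topc.png',cv2.resize(t,None,fx=3.6,fy=3.6,interpolation=cv2.INTER_CUBIC))
cv2.imwrite('pics/scenec.png',cv2.resize(s,None,fx=4,fy=4,interpolation=cv2.INTER_CUBIC))
E
```

```text
(no output)
```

View pics/topc.png

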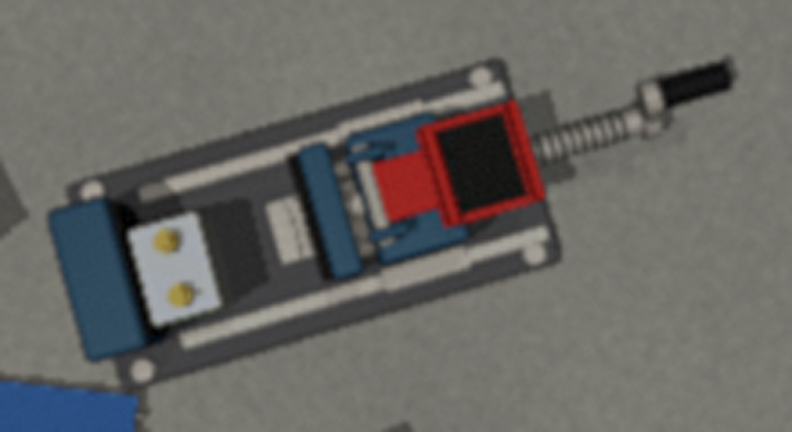

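View pics/scenec.png

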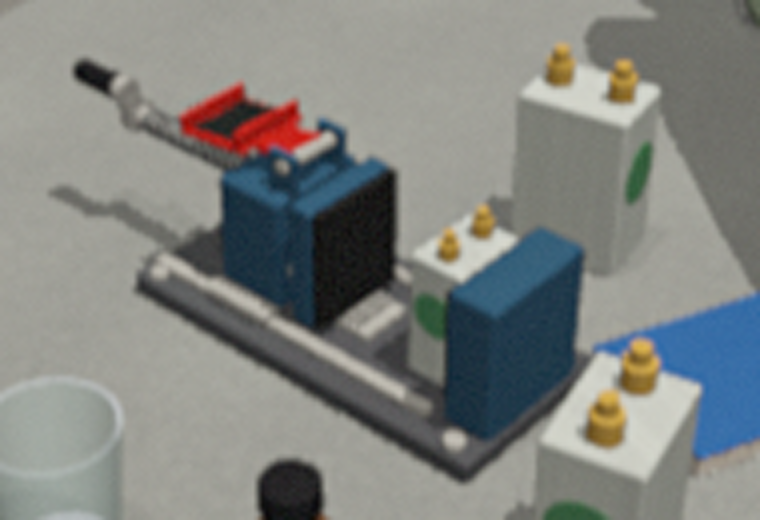

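```bash
cat >> h.py <<'E'
def comps(n,im,lo,hi,amin=15):
    h=cv2.cvtColor(im,cv2.COLOR_BGR2HSV); m=cv2.inRange(h,lo,hi)
    c,_=cv2.findContours(m,cv2.RETR_EXTERNAL,cv2.CHAIN_APPROX_NONE)
    return [(cv2.contourArea(k),cv2.minAreaRect(k),k) for k in c if cv2.contourArea(k)>=amin]
E
python3 - <<'E'
from h import *
np.set_printoptions(precision=1,suppress=True)
t=cv2.imread('pics/top0.png')
def show(name,lo,hi,z,amin=15):
    for a,r,k in comps('top',t,lo,hi,amin):
        u=r[0]
        if not(180<u[0]<400 and 170<u[1]<290): continue
        b=cv2.boxPoints(r); w=np.array([onz('top',*p,z)[:2] for p in b])
        print(name,a,np.array(u),onz('top',*u,z)[:2],'sides',np.linalg.norm(w[1]-w[0]),np.linalg.norm(w[2]-w[1]),'dirs',np.degrees(np.arctan2(*(w[1]-w[0])[::-1])),np.degrees(np.arctan2(*(w[2]-w[1])[::-1])))
        if name in('red','blue'): print(w.round(1).tolist())
show('red',(0,150,80),(10,255,255),122)
show('red',(170,150,80),(180,255,255),122)
show('blue',(95,100,50),(110,255,255),101)
show('white',(90,0,160),(130,60,255),93,60)
show('gold',(15,120,100),(30,255,255),109,5)
for p in [(376,192.5),(383.5,189.6),(364,194.5)]: print('knob',onz('top',*p,78+22)[:2],onz('top',*p,85)[:2])
print(tri((376,191.5),(234.0,189)))
print(tri((382.5,189.6),(229.5,187)))
E
```

```text
red 983.0 [306.3 217.2] [588.3  37.9] sides 76.92913881916078 51.502715512171235 dirs -73.47648454514523 -164.07411663669978
[[602.2, 81.9], [624.1, 8.1], [574.5, -6.0], [552.9, 67.4]]
blue 154.0 [296.2 235. ] [557.9  55.7] sides 46.42641970252562 17.626131960646905 dirs -73.58884984461619 -163.8209069838741
[[559.8, 80.4], [573.0, 35.9], [556.0, 31.0], [543.0, 75.4]]
blue 641.0 [206.5 247.1] [538.8 217. ] sides 29.242921577522374 77.52618591815546 dirs -75.16876583844642 -164.53690974274645
[[572.5, 241.6], [580.0, 213.3], [505.3, 192.6], [498.0, 220.7]]
blue 259.0 [271.3 228.6] [570.3 100.3] sides 15.06880331811983 67.29229896084587 dirs -74.11735191423243 -164.1536360884257
[[600.7, 116.8], [604.8, 102.3], [540.1, 83.9], [536.0, 98.3]]
blue 127.0 [287.8 208.6] [606.   69.9] sides 45.66983620258747 14.687999181436693 dirs -74.4293411304839 -164.77982308338395
[[606.9, 93.8], [619.2, 49.8], [605.0, 46.0], [592.8, 89.9]]
white 246.5 [228.1 244.3] [543.4 179.3] sides 32.08746571283056 46.19879306119389 dirs -75.61152334281066 -165.15759507447106
gold 13.0 [229.5 251.5] [530.4 174.9] sides 8.86725996048567 5.3037354885474555 dirs -90.9536557759446 179.6620067995832
gold 14.0 [226. 237.] [556.2 180.9] sides 7.113808854450194 7.1119746046620405 dirs -90.93311946410375 179.7076958876978
knob [633.  -91.4] [635.  -94.8]
knob [ 638.2 -105.3] [ 640.2 -109. ]
knob [629.7 -69.4] [631.6 -72.3]
(array([633.5, -91.3,  96. ]), np.float64(4.253319725290427))
(array([ 638.2, -104. ,   96.9]), np.float64(0.9646307278862305))
```

```bash
python3 - <<'E'
from h import *
np.set_printoptions(precision=1,suppress=True)
t=cv2.imread('pics/top0.png')
for a,r,k in comps('top',t,(0,0,0),(180,255,45),20):
    u=np.array(r[0])
    if 290<u[0]<400 and 170<u[1]<240:
        for z in (117,100):
            w=np.array([onz('top',*p,z)[:2] for p in cv2.boxPoints(r)])
            print(a,u,z,onz('top',*u,z)[:2],np.linalg.norm(w[1]-w[0]),np.linalg.norm(w[2]-w[1]),np.degrees(np.arctan2(*(w[1]-w[0])[::-1])))
s=cv2.imread('pics/scene0.png')
for a,r,k in comps('scene',s,(0,0,0),(180,255,50),15):
    u=np.array(r[0])
    if 220<u[0]<300 and 170<u[1]<240: print('scene',a,r)
for yaw in (105.7,-74.3):
  for p in ([593,22,150],[578,78,105],[633,-91,81],[615,-40,37]):
    q=solve_ik(p,[np.pi,0,np.radians(yaw)]); print(yaw,q)
E
```

```text
371.0 [313.1 215. ] 117 [592.3  25.6] 32.25112316340794 39.986721579007856 -74.14723450559707
371.0 [313.1 215. ] 100 [593.6  24.3] 32.97188489926167 40.88036173877407 -74.14723450559687
116.5 [372.9 192.7] 117 [630.6 -82.1] 34.1514925237527 13.56936139884657 -72.43666296939277
116.5 [372.9 192.7] 100 [632.8 -85.8] 34.91472451752534 13.872615224355334 -72.43666296939269
scene 516.5 ((298.0, 232.5), (39.0, 20.0), 90.0)
scene 29.0 ((267.8302307128906, 199.5943603515625), (4.1765289306640625, 13.306614875793457), 60.945396423339844)
scene 23.5 ((233.00003051757812, 188.50001525878906), (8.497057914733887, 3.5777084827423096), 26.56505012512207)
105.7 [-0.1  0.5 -0.2  0.9  0.   1.2]
105.7 [ 0.   0.5 -0.3  0.8  0.   1.3]
105.7 [-0.3  0.6 -0.1  0.8  0.   1. ]
105.7 [-0.2  0.6 -0.2  0.7  0.   1.1]
-74.3 [-0.1  0.5 -0.2  0.9  0.  -1.9]
-74.3 [ 0.   0.5 -0.3  0.8  0.  -1.8]
-74.3 [-0.3  0.6 -0.1  0.8  0.  -2.1]
-74.3 [-0.2  0.6 -0.2  0.7  0.  -2. ]
```

```bash
python3 - <<'E'
from h import *
np.set_printoptions(precision=1,suppress=True)
t=cv2.imread('pics/top0.png').astype(np.float32)
a=np.radians(105.7);ex=np.array([np.cos(a),np.sin(a)]);ey=np.array([-ex[1],ex[0]])
c=np.array([592.3,25.6])
for off in (-15,0,12):
  print(off)
  for s in range(-36,40,2):
    P=np.r_[c+s*ex+off*ey,120]; u=proj('top',P)
    print(s,cv2.getRectSubPix(t,(1,1),tuple(map(float,u)))[0,0].astype(int),end=' ')
  print()
E
```

```text
-15
-36 [74 78 79] -34 [72 77 77] -32 [73 77 77] -30 [74 79 77] -28 [70 74 79] -26 [ 52  56 107] -24 [ 31  35 142] -22 [ 22  26 129] -20 [ 19  21 104] -18 [22 24 90] -16 [23 24 51] -14 [22 23 23] -12 [21 22 20] -10 [22 22 23] -8 [22 23 24] -6 [20 22 21] -4 [18 20 19] -2 [21 21 22] 0 [21 23 21] 2 [18 20 20] 4 [21 22 23] 6 [21 23 23] 8 [20 22 20] 10 [22 23 22] 12 [22 23 22] 14 [20 22 22] 16 [16 16 43] 18 [ 16  19 103] 20 [ 29  31 147] 22 [ 24  28 135] 24 [ 20  23 113] 26 [ 40  34 111] 28 [61 50 96] 30 [67 54 92] 32 [63 50 87] 34 [65 52 92] 36 [ 65  53 100] 38 [59 48 91] 
0
-36 [ 92  97 100] -34 [107 113 116] -32 [100 106 109] -30 [77 81 81] -28 [78 82 86] -26 [ 56  60 106] -24 [ 32  37 144] -22 [ 25  29 137] -20 [ 20  23 115] -18 [ 27  29 121] -16 [22 25 57] -14 [19 20 19] -12 [22 23 22] -10 [20 21 22] -8 [19 20 21] -6 [19 19 21] -4 [20 21 22] -2 [21 23 22] 0 [23 23 23] 2 [20 20 21] 4 [21 21 22] 6 [20 21 23] 8 [20 22 22] 10 [20 21 22] 12 [19 21 21] 14 [21 22 24] 16 [18 20 49] 18 [ 21  24 108] 20 [ 29  32 146] 22 [ 27  29 135] 24 [ 22  24 121] 26 [ 30  32 144] 28 [ 31  36 154] 30 [ 30  34 154] 32 [ 34  37 156] 34 [ 32  36 155] 36 [ 33  36 155] 38 [ 32  35 155] 
12
-36 [63 67 68] -34 [64 68 68] -32 [64 68 68] -30 [63 67 65] -28 [61 66 71] -26 [ 47  50 105] -24 [ 33  36 144] -22 [ 23  26 133] -20 [ 18  19 106] -18 [ 24  27 101] -16 [22 23 50] -14 [23 25 22] -12 [20 21 19] -10 [19 21 20] -8 [19 21 21] -6 [21 22 22] -4 [20 21 21] -2 [18 20 20] 0 [18 19 19] 2 [20 23 22] 4 [20 22 23] 6 [21 21 21] 8 [21 23 22] 10 [20 22 22] 12 [20 23 21] 14 [21 22 24] 16 [20 22 51] 18 [ 23  25 105] 20 [ 28  31 143] 22 [ 24  28 135] 24 [ 21  23 118] 26 [ 25  28 136] 28 [ 31  35 155] 30 [ 32  36 155] 32 [ 31  35 154] 34 [ 29  33 155] 36 [ 32  35 155] 38 [ 32  36 154]
```

```bash
python3 - <<'E'
import cv2
t=cv2.imread('pics/top0.png')[190:245,285:345]; s=cv2.imread('pics/scene0.png')[180:220,220:300]
cv2.imwrite('pics/padt.png',cv2.resize(t,None,fx=10,fy=10,interpolation=cv2.INTER_NEAREST))
cv2.imwrite('pics/pads.png',cv2.resize(s,None,fx=10,fy=10,interpolation=cv2.INTER_CUBIC))
E
```

```text
(no output)
```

View pics/padt.png

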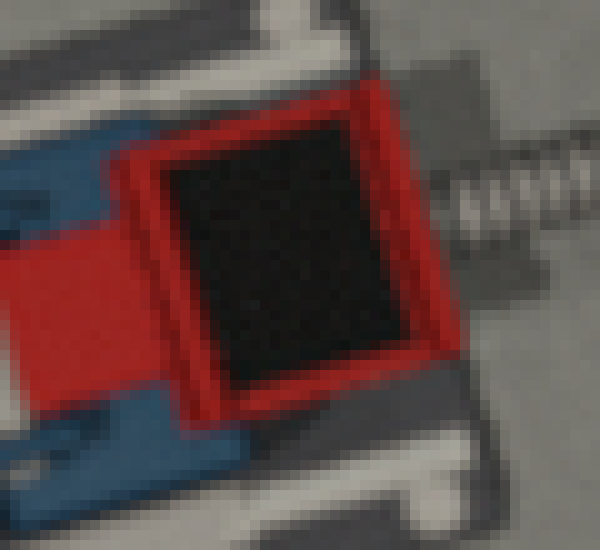

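View pics/pads.png

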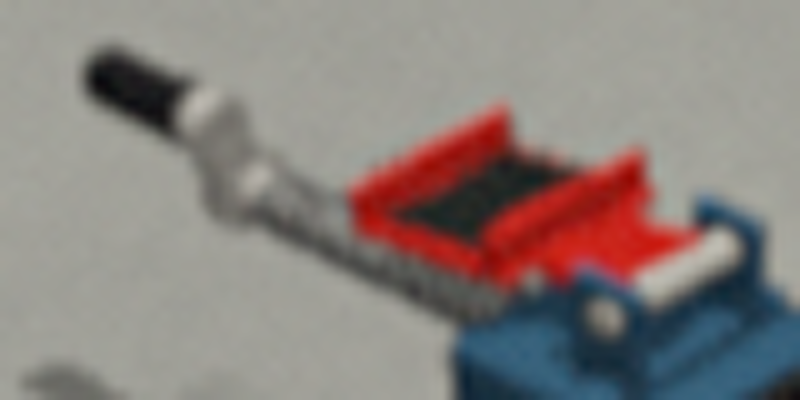

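```bash
cat >> h.py <<'E'
A=np.radians(105.7);EX=np.array([np.cos(A),np.sin(A),0]);EY=np.array([-EX[1],EX[0],0])
O=[np.pi,0,A]
PAD=np.array([592.5,25,0])
def st(tag=''):
    s=bot.get_state();d=s['tcp_pos']-PAD;f=s['contact_force']
    print(tag,'t%.1f'%s['t'],'s %.1f y %.1f z %.1f'%(d@EX,d@EY,d[2]),'F %.1f %.1f %.1f'%(f@EX,f@EY,f[2]),'op %.2f'%s['opening'])
    return s
E
python3 - <<'E'
from h import *
bot.grip(0.0,40)
st()
bot.move_ptp(PAD+6*EX+[0,0,145],O); s=st('above')
r=bot.movel(PAD+6*EX+[0,0,110],max_speed=25,threshold=3); print(r); st('touch')
E
```

```text
t0.9 s 547.0 y 211.3 z 231.3 F 0.2 -0.0 0.5 op 0.00
above t3.0 s 7.0 y -0.2 z 145.2 F 0.2 -0.4 0.8 op -0.00
True
touch t4.3 s 6.1 y 0.1 z 110.4 F -0.1 0.3 2.7 op 0.00
```

```bash
python3 - <<'E'
from h import *
for z in (109,107.5,106):
    r=bot.movel(PAD+6*EX+[0,0,z],max_speed=25); st(z)
for n in("scene","top"): cv2.imwrite(f'pics/{n}1.png',imaging.capture(n))
s=cv2.imread('pics/scene1.png')[130:260,210:350]
cv2.imwrite('pics/s1c.png',cv2.resize(s,None,fx=4.5,fy=4.5,interpolation=cv2.INTER_CUBIC))
E
```

```text
109 t4.5 s 6.0 y 0.0 z 109.8 F 0.9 2.0 7.4 op 0.00
107.5 t4.8 s 6.1 y -0.0 z 108.5 F 1.3 2.4 9.3 op -0.00
106 t5.0 s 6.2 y -0.0 z 107.1 F 1.9 3.2 9.6 op 0.00
```

View pics/s1c.png

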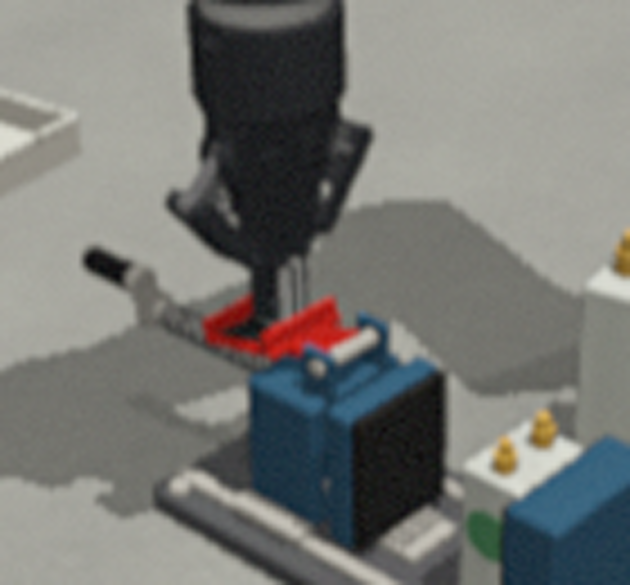

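```bash
python3 - <<'E'
from h import *
for z in (104.5,103,101.5):
    r=bot.movel(PAD+6*EX+[0,0,z],max_speed=25); s=st(z)
    if s['contact_force'][2]>15: break
E
```

```text
104.5 t5.4 s 6.3 y -0.0 z 105.6 F 1.1 2.6 10.6 op 0.00
103 t5.6 s 6.5 y -0.1 z 104.3 F 2.3 3.9 11.0 op 0.00
101.5 t5.9 s 6.4 y -0.1 z 103.3 F 2.0 4.7 14.3 op -0.00
```

```bash
python3 - <<'E'
from h import *
for s_ in (9,12,16,22,28):
    r=bot.movel(PAD+s_*EX+[0,0,102],max_speed=40,threshold=12); s=st((s_,r))
    if r or s['contact_force']@EX<-10: break
E
```

```text
(9, False) t6.1 s 8.4 y -0.1 z 103.5 F -0.1 3.3 11.3 op 0.00
(12, False) t6.4 s 11.2 y -0.1 z 103.5 F -2.1 3.5 10.3 op 0.00
(16, False) t6.6 s 15.4 y -0.1 z 103.5 F -1.0 3.4 11.1 op 0.00
(22, False) t6.9 s 21.6 y -0.1 z 103.5 F -0.8 3.8 12.2 op -0.00
(28, False) t7.2 s 27.6 y -0.1 z 103.5 F -0.2 3.8 11.6 op -0.00
```

```bash
python3 - <<'E'
from h import *
for s_ in (34,40,46):
    r=bot.movel(PAD+s_*EX+[0,0,102],max_speed=40,threshold=12); s=st((s_,r))
    if r or s['contact_force']@EX<-10: break
for n in("scene","top"): cv2.imwrite(f'pics/{n}2.png',imaging.capture(n))
s=cv2.imread('pics/scene2.png')[130:290,210:390]
cv2.imwrite('pics/s2c.png',cv2.resize(s,None,fx=3.7,fy=3.7,interpolation=cv2.INTER_CUBIC))
E
```

```text
(34, False) t7.5 s 33.6 y -0.1 z 103.5 F -0.2 3.9 12.6 op 0.00
(40, False) t7.8 s 39.6 y -0.1 z 103.5 F 0.0 3.2 11.8 op 0.00
(46, False) t8.1 s 45.7 y -0.1 z 103.5 F -0.2 3.2 11.2 op -0.00
```

View pics/s2c.png

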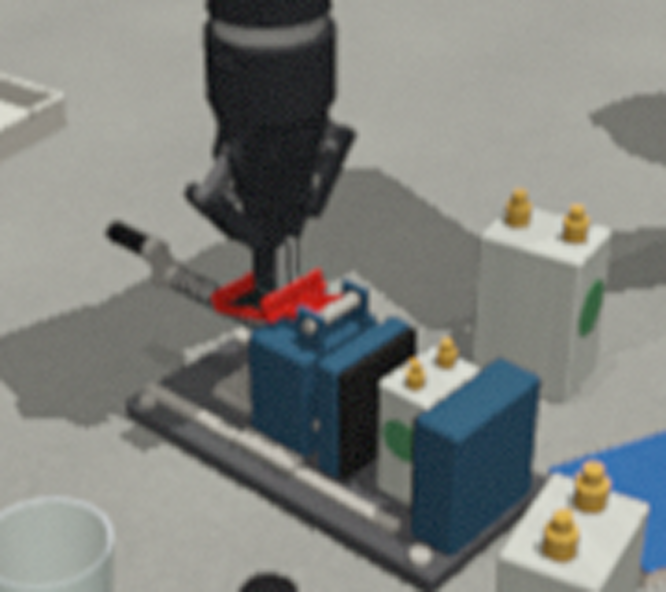

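```bash
python3 - <<'E'
from h import *
s_=46
while s_<78:
    s_+=3 if s_<58 else 1.5
    r=bot.movel(PAD+s_*EX+[0,0,102],max_speed=30,threshold=7); s=st((s_,r))
    if r or s['contact_force']@EX<-6: break
E
```

```text
(49, False) t8.5 s 48.4 y -0.1 z 103.5 F -0.9 3.5 12.0 op -0.00
(52, False) t8.7 s 51.3 y -0.2 z 103.5 F -0.2 3.8 10.8 op 0.00
(55, False) t9.0 s 54.3 y -0.1 z 103.5 F -1.5 4.2 11.3 op 0.00
(58, False) t9.2 s 57.3 y -0.1 z 103.5 F -1.7 4.3 12.0 op 0.00
(59.5, False) t9.5 s 58.5 y -0.1 z 103.5 F -2.4 3.4 11.3 op 0.00
(61.0, False) t9.7 s 59.4 y -0.1 z 103.5 F -2.8 4.5 11.6 op -0.00
(62.5, False) t10.0 s 60.8 y -0.1 z 103.5 F -4.2 3.1 11.5 op -0.00
(64.0, False) t10.2 s 62.2 y -0.2 z 103.5 F -4.3 3.9 10.8 op 0.00
(65.5, False) t10.5 s 63.3 y -0.2 z 103.5 F -5.6 3.2 11.8 op -0.00
(67.0, False) t10.7 s 63.5 y -0.2 z 103.6 F -8.0 4.5 10.8 op 0.00
```

```bash
python3 - <<'E'
from h import *
bot.movel(PAD+68*EX+[0,0,102],max_speed=30);st()
for z in (108,113,117):
    bot.movel(PAD+68*EX+[0,0,z],max_speed=40);st(z)
bot.movel(PAD+64*EX+[0,0,120],max_speed=60);st()
bot.movel(PAD+58*EX+[0,0,165],max_speed=120);st()
bot.movel(PAD-200*EX+[0,0,200],max_speed=200)
for n in("scene","top"): cv2.imwrite(f'pics/{n}3.png',imaging.capture(n))
s=cv2.imread('pics/scene3.png')[150:290,210:390]
cv2.imwrite('pics/s3c.png',cv2.resize(s,None,fx=4,fy=4,interpolation=cv2.INTER_CUBIC))
t=cv2.imread('pics/top3.png')[170:290,180:400]
cv2.imwrite('pics/t3c.png',cv2.resize(t,None,fx=3.6,fy=3.6,interpolation=cv2.INTER_CUBIC))
E
```

```text
t11.0 s 63.6 y -0.2 z 103.6 F -10.2 4.3 10.4 op 0.00
108 t11.3 s 64.5 y -0.7 z 109.6 F -8.6 2.2 9.5 op -0.00
113 t11.6 s 65.4 y -0.9 z 114.5 F -5.9 1.2 7.0 op -0.00
117 t11.8 s 66.6 y -0.7 z 117.6 F -5.4 -0.6 4.6 op 0.00
 t12.1 s 64.6 y 0.5 z 119.5 F 0.1 0.9 -1.5 op -0.00
 t12.6 s 58.3 y 0.2 z 164.7 F 0.2 0.5 -0.1 op 0.00
```

View pics/s3c.png

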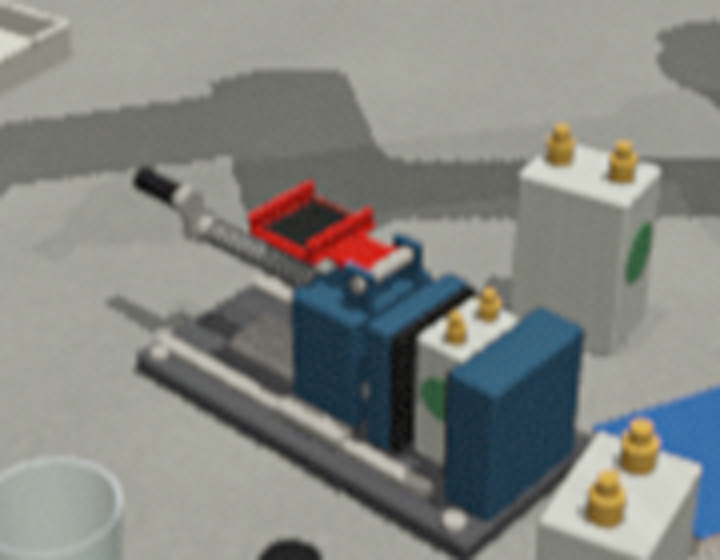

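View pics/t3c.png

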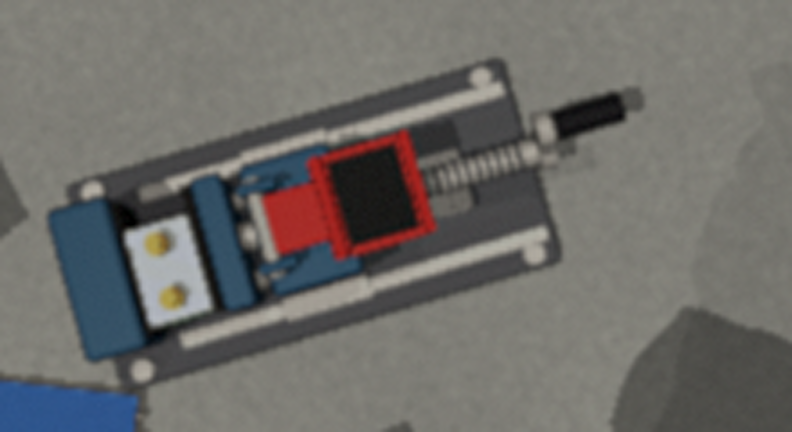

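```bash
python3 - <<'E'
from h import *
np.set_printoptions(precision=1,suppress=True)
def f(im):
    out=[]
    for a,r,k in comps('top',im,(0,0,0),(180,255,45),20):
        u=np.array(r[0])
        if 270<u[0]<390 and 170<u[1]<240 and a<600: out.append((a,u,(r[1])))
    return out
for i in (0,3):
    for a,u,d in f(cv2.imread(f'pics/top{i}.png')):
        P=onz('top',*u,117 if a>200 else 100)-PAD
        print(i,a,u,d,'s',P@EX,'y',P@EY,P+PAD)
st()
E
```

```text
0 371.0 [313.1 215. ] (22.508920669555664, 18.10291862487793) s 0.6326121350195473 y 0.0012495116722167077 [592.3  25.6 117. ]
0 116.5 [372.9 192.7] (7.589465141296387, 18.973663330078125) s -117.52370891001028 y -8.782020427627511 [632.8 -85.8 100. ]
3 376.5 [283.1 223.7] (22.668899536132812, 18.314085006713867) s 56.00100501265874 y -0.41186012351012025 [577.7  79.  117. ]
3 119.0 [343.2 201.6] (7.589465618133545, 18.973663330078125) s -60.685226481312 y -8.68038074174718 [617.3 -31.1 100. ]
 t14.1 s -198.8 y -0.1 z 200.0 F -0.7 0.3 -0.2 op 0.00
```

```bash
cat >> h.py <<'E'
T0=0.41; S0=-63.5
CEN=PAD*1.0
def kp(th): return PAD+(S0+1.59*(th-T0))*EX+(-22*np.sin(th))*EY+np.array([0,0,78-19+22*np.cos(th)])
def rd(tag=''):
    s=bot.get_state();d=s['tcp_pos']-PAD;f=s['contact_force']
    y=d@EY;z=d[2]-59; th=np.arctan2(-y,z)%(2*np.pi);r=np.hypot(y,z)
    fy=f@EY;ft=-(fy*(-np.cos(th))+f[2]*(-np.sin(th)))
    fr=fy*(-np.sin(th))+f[2]*np.cos(th)
    print(tag,'t%.1f th %.2f r %.1f s %.1f | Ft %.1f Fr %.1f Fs %.1f'%(s['t'],th,r,d@EX,ft,fr,f@EX),'op %.2f'%s['opening'])
    return th,ft
E
python3 - <<'E'
from h import *
p=kp(T0)
bot.grip(0.45,40)
bot.move_ptp(p+[0,0,60],O)
bot.movel(p+[0,0,35],max_speed=80); 
bot.movel(p,max_speed=60,threshold=5); rd('down')
for n in("scene","top"): cv2.imwrite(f'pics/{n}4.png',imaging.capture(n))
bot.grip(0.0); rd('grip')
s=cv2.imread('pics/scene4.png')[130:270,180:340]
cv2.imwrite('pics/s4c.png',cv2.resize(s,None,fx=4,fy=4,interpolation=cv2.INTER_CUBIC))
t=cv2.imread('pics/top4.png')[140:260,260:400]
cv2.imwrite('pics/t4c.png',cv2.resize(t,None,fx=4,fy=4,interpolation=cv2.INTER_CUBIC))
E
```

```text
down t16.4 th 0.41 r 22.0 s -63.5 | Ft -0.4 Fr 0.4 Fs -0.4 op 0.45
grip t16.9 th 0.43 r 22.9 s -63.8 | Ft -1.6 Fr 1.4 Fs -0.3 op 0.17
```

View pics/s4c.png

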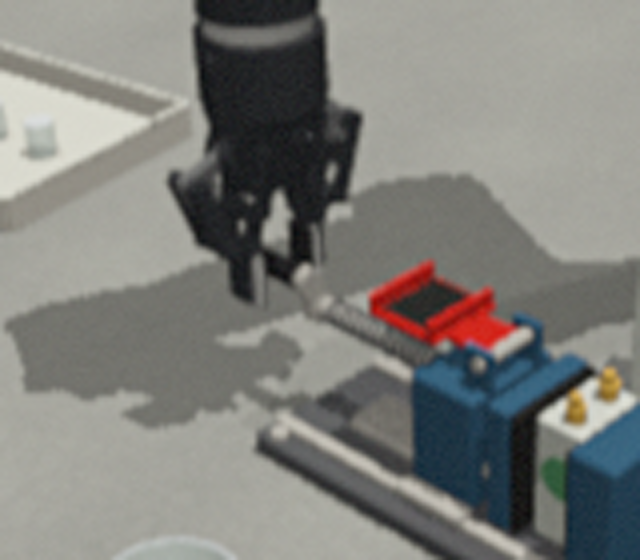

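View pics/t4c.png

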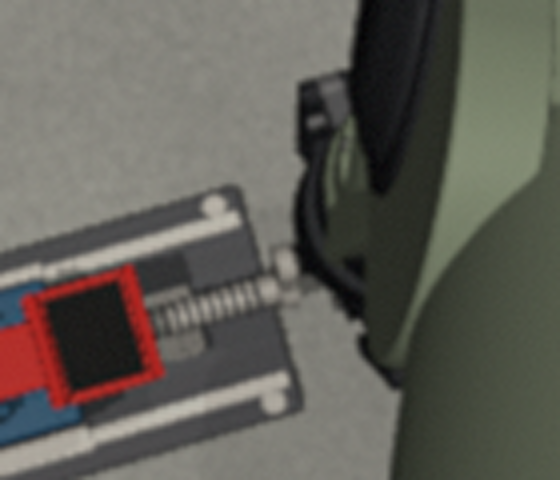

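```bash
python3 - <<'E'
from h import *
th=T0
for i in range(6):
    th+=0.2
    r=bot.movel(kp(th),max_speed=25,threshold=11); a,ft=rd('cmd %.2f %s'%(th,r))
    if r or ft>9: break
E
```

```text
cmd 0.61 False t17.2 th 0.61 r 23.1 s -63.7 | Ft 2.5 Fr 4.4 Fs -0.2 op 0.17
cmd 0.81 False t17.5 th 0.81 r 23.5 s -63.7 | Ft 2.6 Fr 3.7 Fs -2.3 op 0.17
cmd 1.01 False t17.9 th 1.01 r 23.8 s -63.7 | Ft 2.3 Fr 4.6 Fs -2.9 op 0.17
cmd 1.21 False t18.2 th 1.20 r 24.0 s -63.6 | Ft 2.4 Fr 4.8 Fs -3.9 op 0.17
cmd 1.41 False t18.5 th 1.39 r 24.1 s -63.6 | Ft 1.3 Fr 5.3 Fs -3.8 op 0.17
cmd 1.61 False t18.8 th 1.57 r 24.1 s -63.4 | Ft 2.9 Fr 4.8 Fs -5.6 op 0.17
```

```bash
cat >> h.py <<'E'
import json,os
def fitc():
    P=np.array(json.load(open('pts.json')))
    from scipy.optimize import least_squares
    return least_squares(lambda c:np.hypot(P[:,0]-c[0],P[:,1]-c[1])-22,[0,0]).x
E
python3 - <<'E'
from h import *
r=[(.43,22.9),(.61,23.1),(.81,23.5),(1.01,23.8),(1.2,24),(1.39,24.1),(1.57,24.1)]
json.dump([[-b*np.sin(a),b*np.cos(a)] for a,b in r],open('pts.json','w'))
c=fitc();print(c)
E
```

```text
[-2.116849    0.04066971]
```

```bash
cat >> h.py <<'E'
CY,CZ=-2.1,0.0
def kq(th,s): return PAD+s*EX+(CY-22*np.sin(th))*EY+np.array([0,0,59+CZ+22*np.cos(th)])
def rq(tag='',q=False):
    s=bot.get_state();d=s['tcp_pos']-PAD;f=s['contact_force']
    y=d@EY-CY;z=d[2]-59-CZ; th=np.arctan2(-y,z)%(2*np.pi);r=np.hypot(y,z)
    fy=f@EY;ft=fy*np.cos(th)+f[2]*np.sin(th)
    fr=fy*(-np.sin(th))+f[2]*np.cos(th)
    print(tag,'t%.1f th %.2f r %.1f s %.1f | Ft %.1f Fr %.1f Fs %.1f'%(s['t'],th,r,d@EX,ft,fr,f@EX),'op %.2f'%s['opening'])
    return th,ft,d@EX
E
python3 - <<'E'
from h import *
th,ft,s=rq('now')
for i in range(6):
    th+=0.2
    r=bot.movel(kq(th,s),max_speed=25,threshold=9); a,ft,s=rq('cmd %.2f %s'%(th,r))
    if r or ft>7: break
E
```

```text
now t18.8 th 1.57 r 22.0 s -63.4 | Ft 2.9 Fr 4.8 Fs -5.6 op 0.17
cmd 1.77 False t19.1 th 1.77 r 22.1 s -63.2 | Ft 3.7 Fr 1.5 Fs -0.8 op 0.17
cmd 1.97 False t19.5 th 1.97 r 22.1 s -63.1 | Ft 4.3 Fr 0.6 Fs 0.3 op 0.17
cmd 2.17 False t19.8 th 2.16 r 22.1 s -62.9 | Ft 4.9 Fr -1.1 Fs 0.3 op 0.17
cmd 2.37 False t20.1 th 2.34 r 22.2 s -62.8 | Ft 6.1 Fr -2.1 Fs 0.3 op 0.17
cmd 2.57 False t20.4 th 2.50 r 22.2 s -62.6 | Ft 6.3 Fr -2.0 Fs 1.0 op 0.17
cmd 2.77 False t20.8 th 2.66 r 22.2 s -62.5 | Ft 6.9 Fr -1.5 Fs 0.8 op 0.17
```

```bash
python3 - <<'E'
from h import *
for n in("scene","top"): cv2.imwrite(f'pics/{n}5.png',imaging.capture(n))
for i in (3,4,5):
    im=cv2.imread(f'pics/top{i}.png')
    for nm,lo,hi,z in (('black',(0,0,0),(180,255,45),117),('blue',(95,100,50),(110,255,255),101),('white',(90,0,160),(130,60,255),93),('red',(0,150,80),(10,255,255),122)):
        for a,r,k in comps('top',im,lo,hi,60):
            u=np.array(r[0])
            if 190<u[0]<320 and 190<u[1]<270 and a<1500:
                P=onz('top',*u,z)-PAD;print(i,nm,int(a),u.round(1),'s %.1f y %.1f'%(P@EX,P@EY))
t=cv2.imread('pics/top5.png')[170:290,180:400]
cv2.imwrite('pics/t5c.png',cv2.resize(t,None,fx=3.6,fy=3.6,interpolation=cv2.INTER_CUBIC))
s=cv2.imread('pics/scene5.png')[150:290,210:390]
cv2.imwrite('pics/s5c.png',cv2.resize(s,None,fx=4,fy=4,interpolation=cv2.INTER_CUBIC))
E
```

```text
3 black 148 [226.2 242.4] s 161.3 y 2.4
3 black 376 [283.1 223.7] s 56.0 y -0.4
3 blue 150 [266.3 243.9] s 95.0 y 24.8
3 blue 644 [206.6 247.4] s 199.2 y 0.2
3 blue 277 [241.6 237.3] s 134.2 y 0.7
3 blue 98 [257.8 217.5] s 96.2 y -25.2
3 white 313 [226.3 244.9] s 165.3 y 5.7
3 red 1010 [276.  226.2] s 69.1 y 0.4
4 black 74 [219.1 244.7] s 174.4 y 2.8
4 black 369 [283.1 223.8] s 56.0 y -0.2
4 blue 150 [266.3 243.9] s 95.0 y 24.8
4 blue 647 [206.6 247.1] s 199.2 y -0.3
4 blue 280 [241.5 237.3] s 134.3 y 0.7
4 blue 99 [258.1 217.4] s 95.6 y -25.2
4 white 319 [226.2 244.8] s 165.4 y 5.5
4 red 1012 [275.9 226.1] s 69.3 y 0.3
5 black 75 [218.9 244.8] s 174.7 y 2.9
5 black 370 [284.4 223.4] s 53.6 y -0.3
5 blue 148 [267.2 243.6] s 93.3 y 24.8
5 blue 646 [206.6 247.1] s 199.2 y -0.3
5 blue 278 [241.  237.4] s 135.3 y 0.7
5 blue 101 [259.2 217.1] s 93.6 y -25.1
5 white 315 [226.2 244.8] s 165.4 y 5.5
5 red 1000 [277.1 225.5] s 67.1 y -0.1
```

View pics/t5c.png

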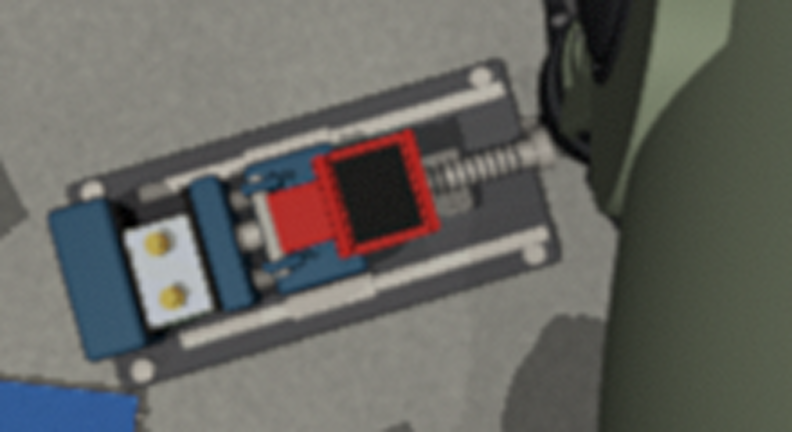

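View pics/s5c.png

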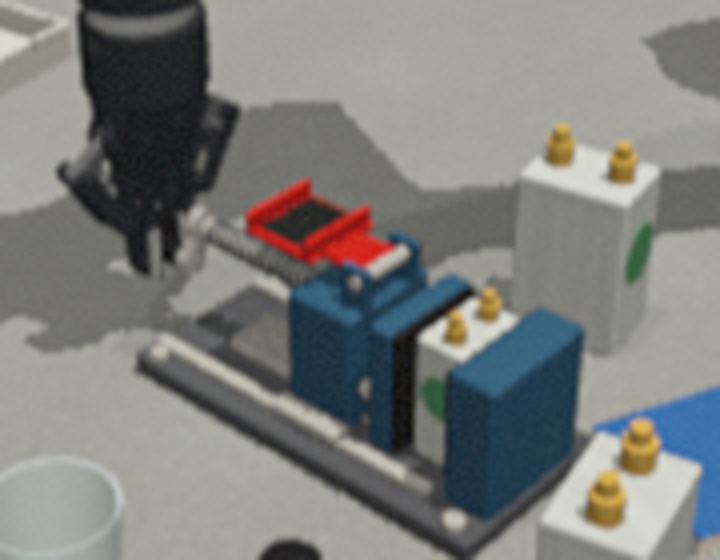

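```bash
python3 - <<'E'
from h import *
for i in (0,3,5):
    im=cv2.imread(f'pics/scene{i}.png'); tp=cv2.imread(f'pics/top{i}.png')
    A_=[cv2.boundingRect(k)+(a,) for a,r,k in comps('s',im,(0,150,80),(10,255,255),80) if 230<r[0][0]<330 and 170<r[0][1]<260]
    print(i,A_)
    # red far/left corner in scene and top
    def ext(im,x0,x1,y0,y1):
        h=cv2.cvtColor(im,cv2.COLOR_BGR2HSV);m=cv2.inRange(h,(0,150,70),(10,255,255));ys,xs=np.nonzero(m[y0:y1,x0:x1]);return xs+x0,ys+y0
    xs,ys=ext(im,230,330,170,260);xt,yt=ext(tp,250,345,190,250)
    # top picture: -x,+/-y corner (rightmost upper = world high x)
    k=np.argmax(xt-yt*1.0);a=(xt[k],yt[k]);k2=np.argmax(xs*0-xs); b=(xs[k2],ys[k2])
    print('top corner',a,'scene left corner',b,[v if np.isscalar(v) else v.round(1) for v in tri(a,b)])
    for z in (126,118,110):
        P=PAD+(np.array([0,55.4,53.2])[[0,3,5].index(i)] if 0 else {0:0,3:55.4,5:53.2}[i])*EX-25*EX; print(z,[proj('scene',P+q*EY+[0,0,z]).round(1) for q in (-26,26)])
rq()
E
```

```text
0 [(255, 192, 33, 17, 204.5)]
top corner (np.int64(322), np.int64(198)) scene left corner (np.int64(255), np.int64(199)) [array([623. ,   8.6, 112.5]), np.float64(0.09817355896351777)]
126 [array([254.1, 194. ]), array([269.9, 185.8])]
118 [array([254.3, 197. ]), array([270. , 188.7])]
110 [array([254.5, 200. ]), array([270.2, 191.6])]
3 [(272, 195, 36, 22, 257.5)]
top corner (np.int64(292), np.int64(206)) scene left corner (np.int64(272), np.int64(204)) [array([608.4,  62.9, 121.7]), np.float64(0.2800797043899442)]
126 [array([271.2, 202.2]), array([286.9, 193.4])]
118 [array([271.3, 205.2]), array([287. , 196.4])]
110 [array([271.4, 208.3]), array([287.1, 199.3])]
5 [(272, 195, 36, 21, 262.5)]
top corner (np.int64(294), np.int64(206)) scene left corner (np.int64(272), np.int64(203)) [array([607.6,  59.8, 122.6]), np.float64(1.9340980895097686)]
126 [array([270.5, 201.8]), array([286.2, 193.1])]
118 [array([270.6, 204.9]), array([286.3, 196. ])]
110 [array([270.7, 207.9]), array([286.4, 199. ])]
 t20.9 th 2.66 r 22.2 s -62.5 | Ft 7.7 Fr -1.4 Fs 1.5 op 0.18
```

```bash
python3 - <<'E'
from h import *
th,ft,s=rq()
r=bot.movel(kq(2.87,s),max_speed=25,threshold=6); print(r)
for i in range(4): rq('hold'); bot.dwell(0.05)
E
```

```text
t20.9 th 2.66 r 22.2 s -62.5 | Ft 7.7 Fr -1.4 Fs 1.5 op 0.18
False
hold t21.1 th 2.73 r 22.1 s -62.4 | Ft 8.8 Fr 0.9 Fs 0.5 op 0.17
hold t21.2 th 2.73 r 22.1 s -62.4 | Ft 9.2 Fr -0.1 Fs 0.8 op 0.17
hold t21.2 th 2.73 r 22.1 s -62.4 | Ft 9.2 Fr -0.5 Fs 0.2 op 0.17
hold t21.3 th 2.73 r 22.1 s -62.4 | Ft 8.5 Fr -0.8 Fs 1.2 op 0.17
```

```bash
python3 - <<'E'
from h import *
th,ft,s=rq()
bot.movel(kq(th,s),max_speed=25);th,ft,s=rq('unload')
bot.grip(0.45);rq('open')
p=bot.get_state()['tcp_pos']
bot.movel(p+[0,0,100],max_speed=120)
bot.movel(p-150*EX+[0,0,180],max_speed=200);st()
for n in("scene","top"): cv2.imwrite(f'pics/{n}6.png',imaging.capture(n))
im=cv2.imread('pics/top6.png')
for nm,lo,hi,z in (('black',(0,0,0),(180,255,45),117),('blue',(95,100,50),(110,255,255),101),('white',(90,0,160),(130,60,255),93),('red',(0,150,80),(10,255,255),122)):
        for a,r,k in comps('top',im,lo,hi,60):
            u=np.array(r[0])
            if 190<u[0]<390 and 170<u[1]<270 and a<1500:
                P=onz('top',*u,z)-PAD;print(nm,int(a),u.round(1),'s %.1f y %.1f'%(P@EX,P@EY))
s=cv2.imread('pics/scene6.png')[150:290,210:390]
cv2.imwrite('pics/s6c.png',cv2.resize(s,None,fx=4,fy=4,interpolation=cv2.INTER_CUBIC))
E
```

```text
t21.3 th 2.73 r 22.1 s -62.4 | Ft 8.1 Fr 0.2 Fs 0.6 op 0.17
unload t21.6 th 2.72 r 22.1 s -62.4 | Ft 4.2 Fr -1.2 Fs -0.1 op 0.17
open t21.9 th 2.79 r 22.2 s -62.1 | Ft -0.5 Fr -0.4 Fs 0.3 op 0.45
 t23.9 s -211.3 y -9.4 z 217.2 F -0.2 0.2 -0.7 op 0.45
black 137 [225.7 242.4] s 162.1 y 2.2
black 376 [284.3 223.4] s 53.7 y -0.3
black 101 [339.4 203.4] s -50.4 y -6.4
blue 151 [267.2 243.6] s 93.3 y 24.8
blue 641 [206.5 247.2] s 199.4 y -0.2
blue 271 [240.8 237.5] s 135.5 y 0.7
blue 103 [259.2 217.1] s 93.6 y -25.2
white 309 [226.3 244.9] s 165.3 y 5.7
red 1001 [277.1 225.5] s 67.1 y -0.1
```

View pics/s6c.png

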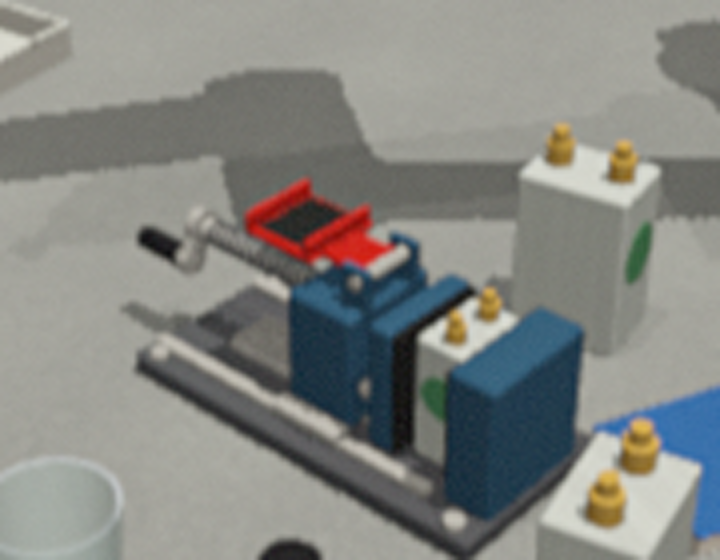

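View pics/top6.png

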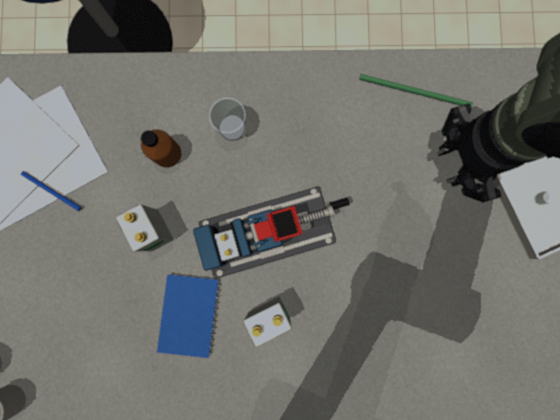

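```bash
python3 - <<'E'
from h import *
bot.sign_off()
E
```

```text
the job is handed in; nothing more can be done
```

The flow cell is clamped upright in the vise, and I handed the job in at about 24 s of the 64 s allowed.

- **Which cell:** three blocks looked like the cell, at top-view pixels (137,228), (268,325) and (229,243). I took the smallest, at (229,243), which was also the only one standing between the jaws.
- **Lever and slide:** I pressed the lever pad down with closed fingers at about 11 N. With it held down I slid the carriage about 55 mm, until the cell sat against the fixed jaw with about 8–10 N of push. I then let the lever go, and it sprang fully up.
- **Crank:** I gripped the knob from above and turned it clockwise by about 2.4 rad. For the first part the carriage slipped back about 2.3 mm before the catch dropped into a tooth. After that the resistance at the knob rose from about 2.5 N to about 9 N, and I stopped there.
- **Clamping force:** the 9 N reading corresponds to about 60 N. The jaw's advance of about 1.3 mm suggests up to about 80 N. A third estimate, from crank rotation less the slip measured on camera, gave up to about 90 N before the last small step of about 7 N. These do not agree exactly, but all lie above the 30 N needed and well below the 150 N that would crush the cell.
- **Last checks:** after I released the knob, the pictures showed the jaw and carriage holding their positions and the cell upright. The beaker, bottle and notebook look unmoved, and the arm is clear of everything.

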